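# Load the solder reel on the pay-out stand and snap its retaining clip on

## Task

Load the pay-out stand: lower the solder reel over the spindle, gently, until it sits flat on the plate, and let go of it. Then pick up the open spring clip and push it sideways into the spindle's groove just above the reel until it snaps fully home, without forcing it any harder than it needs, and leave it there. The spindle stands on a soft rubber mount and yields sideways as you push, so go by feel; leave the cutters, the tin and the tip cleaner where they are.

Things in the scene. Friction and masses are not known exactly. Their poses are not given: they have to be found in the camera images.
- reel: Solder reel standing on the bench: two white flanges 56 mm across, 5 mm thick, bright wire wound between (47 mm across); 46 mm high, bore 21 mm right through, about 0.25 kg. Origin: centre of its underside; z: its axis, up. Take it across the flanges from above.
- clip: Open spring clip of off-white plastic lying flat, about 22 g: a C-shaped jaw 25 mm wide, 4 mm thick (z 0 to 4 mm), two sprung arms, flared tips ending 12 mm ahead of the origin, and a finger tab behind. Origin: underside of the throat, where the groove's axis lies when home; x points out of the open mouth, y across the arms, z up. Home, its underside is 0 to 2.5 mm above the groove's lower edge.
- clip_tab (a point): Middle of the clip's upright finger tab, 25 mm behind the clip's origin and 16 mm above its underside. Tab: 20 mm long along the clip's x, 10 mm thick along its y, 32 mm high. Hold the clip here; pushed by the tab, the jaw tends to dip and rub on the reel.
- clip_mouth (a point): The mouth between the bumps inside the clip's arms, 4.5 mm ahead of its origin. The gap is 8 mm, the groove 12 mm thick, so the arms must spring apart: bumps meet groove with the origin 10 mm short of the axis; the push then climbs to 8 to 16 N and falls by several N as the clip jumps home, its back against the groove. Further pushing only bends the mount.
- stand: Pay-out stand screwed to the bench: square grey base 100 mm wide, 10 mm thick, a rubber mount, a round aluminium plate (66 mm across) and an upright steel spindle 18 mm thick, its bevelled top 66 mm above the plate. Origin: centre of the base's underside; z up. Its mount must not be loaded with more than 22 N sideways (17 mm of travel).
- plate_top (a point): Centre of the plate's upper face, on the spindle's axis, 40 mm above the bench: the reel's underside sits here. Plate and spindle ride together, upright, on the rubber mount: it yields about 0.77 mm per N sideways in any direction (6 to 12 mm before the clip snaps on), 0.12 mm per N down, and springs back. This point moves with them.
- groove (a point): Middle of the spindle's groove, on the axis, 48.8 mm above the plate; moves with the spindle. Groove: 12 mm thick, 6.5 mm wide (3.3 mm below this point to 3.2 mm above), between 18 mm thick shoulders. The seated reel's top face lies 2.8 mm below this point, 0.5 mm above the lower shoulder, so a clip laid flat on the reel slides straight in.
- tip_cleaner: Bystander: black waisted pot with brass wool in the top, 68 mm across, 57 mm high. Origin: centre of its underside.
- tin: Bystander: flat round tin with white lid, 62 mm across, 21 mm high. Origin: centre of its underside.
- cutters: Bystander: flush cutters lying flat, about 150 mm long, 11 mm thick. Origin: on the bench, behind the jaws' pivot; x points to the jaws, the handles reach 105 mm to -x.
There are look-alikes about, which are no part of the job. There is more than one size of the clip; the job needs the smaller. Leave any blue look-alike of the reel alone.

How it is judged:
By the outcome, as a careful person would: the job done as asked, in the order asked, and still so for the second after the job is handed in, with the robot touching nothing.
It also fails if it takes over 58 s, if anything falls off the work surface, if the arm or the gripper's body presses on something with over 40 N, if the wrist force passes 120 N, or if a joint passes its speed limit or range.

## Robot

A 6-joint arm with a two-finger parallel gripper is mounted at the origin on the work surface. World frame = base frame: x ahead of the robot, y to its left, z up, the work surface at z = 0. Lengths are in m, angles in rad, forces in N, time in s.
With the tool pointing down it reaches from about 0.35 to 0.775 m from the base axis. Payload 7.3 kg.
Tool frame: the origin (TCP) lies between the finger pads; the fingertips stand 25 mm ahead of it and the grasp point (between the pads) lies 6 mm ahead of it; y points along the fingers, z is the direction in which the jaws open and shut, and the axes are right-handed (so a half turn about y gives the same grasp; the last joint's range is limited). The gripper opens to 92 mm and grips with 3 to 60 N. Pads are 19 mm wide; open, the fingers measure 130 mm over their backs; the gripper's body (75 mm by 190 mm) begins 47 mm behind the grasp point.
Start: joints at [-0.146, 0.342, 1.524, -0, 1.275, -0.146], TCP at [0.525, 0, 0.252] pointing down, gripper open.
Joint ranges: [-2.53, 2.53], [-0.77, 2.02], [0.04, 2.7], [-1, 4.14], [0.28, 2.66], [-3.11, 3.11]. Speed limits (rad/s): [2.57, 2.57, 3.14, 3.14, 3.14, 3.14].

## Interface

Orientations are given as [roll, pitch, yaw] about the fixed x, y, z axes, in that order (R = Rz(yaw) Ry(pitch) Rx(roll)).
In Python, from cell import sensors, read_camera, hand_in gives the robot as it stands. The module is installed in compiled form; this text tells all that it offers.
- The arm moves only by the tool send_rows, never from a script. Its argument "motion" is a list that holds one entry, the list of rows, each a list of 4 numbers: the shift along the tool's x, y, z in m, then the turn about the tool's y in degrees. In form: [[[tx, ty, tz, twist], ...]]. A call has 1 to 8 rows; each row is the pose to reach, as a shift and turn from the pose measured when the call began, along the tool's axes at that moment; what a row does not reach only later rows make up. A row lasts 1/10 s, in which the tool goes at most 50 mm and 8.59 degrees, less where a joint would pass 70% of its speed; a pose out of reach is approached as far as the arm can. A call with a gripper value outside its range is refused whole. "gripper" is the opening, from 0 (shut) to 1 (fully open), set as the call begins (left out, the last holds). The fingers move at their own pace and stop on an object; "grip_force" is the grip in N (left out, the last holds). Time passes only in rows, so rows that repeat a pose let the fingers close. It gives the time, the measured TCP pose, the force and the opening at its end, in the units of the state.
- sensors.observe(): the state, without advancing time (a new reading comes with each control period).
- read_camera(name): name is "scene" or "side" or "wrist"; returns a dict with "frame" (420x560x3 uint8, red, green, blue), "fx", "fy", "cx", "cy" (pixels), "extrinsics" (4x4, takes a point from world to camera coordinates). Camera axes: x right, y up, looking along -z (the intrinsics and any distortion apply to the point x, -y, -z); pixel columns grow to the right and rows downward; lengths in m; the calibration is good to about 2 mm. A picture is of the moment at which its call begins. There is no depth.
- hand_in(): hands the job in, once; it reports no verdict.
The state is a dict: "time": time; "qpos": joint angles; "qvel": joint speeds; "joint_efforts": joint torques, N m; "tool_pos": TCP position; "tool_rot": TCP orientation; "contact_force": force on the tool from outside, world axes, zero at the start; "torque": the same for the moment, N m; "opening": finger opening in m.
Only numpy, scipy, OpenCV 4.12 (cv2) and the standard library are available. Lean on these libraries where they do the work, as an engineer would, in place of code of your own. Each camera call takes 0.05 s, during which the arm holds its last target.

## Working session

There is one attempt and no reset: what is moved stays moved. The work goes in short steps, Python scripts to look and compute and a tool call to move; the robot and the scene stay as the last step left them, time stands still between calls to the robot, and variables do not carry over. Pictures are saved under pics/ and viewed, and the job is handed in when it is done.

Besides the shell and the picture viewer there is one more tool, called after ">>>" in YAML: its name, and indented under it one key for each argument. send_rows: Moves the arm, as the interface text tells. Its arguments: {"type":"object","properties":{"motion":{"type":"array"},"gripper":{"type":"number"},"grip_force":{"type":"number"}},"required":["motion"]}

```bash
mkdir -p pics
cat > h.py <<'E'
import numpy as np, cv2
from cell import sensors, read_camera, hand_in
def save(n,fn):
    c=read_camera(n); cv2.imwrite('pics/'+fn+'.png',c['frame'][:,:,::-1]); np.savez('pics/'+fn+'.npz',**{k:np.array(c[k]) for k in c}); return c
def load(fn): return np.load('pics/'+fn+'.npz')
def ray(c,u,v):
    E=np.array(c['extrinsics']);R=E[:3,:3];t=E[:3,3]
    d=R.T@np.array([(u-c['cx'])/c['fx'],-(v-c['cy'])/c['fy'],-1.]);return -R.T@t,d
def onz(c,u,v,z):
    o,d=ray(c,u,v);return o+d*(z-o[2])/d[2]
def proj(c,p):
    E=np.array(c['extrinsics']);q=E[:3,:3]@np.array(p)+E[:3,3];return c['cx']-c['fx']*q[0]/q[2],c['cy']+c['fy']*q[1]/q[2]
def crop(fn,u0,v0,u1,v1,s,out):
    im=cv2.imread('pics/'+fn+'.png')[v0:v1,u0:u1];cv2.imwrite('pics/'+out+'.png',cv2.resize(im,None,fx=s,fy=s,interpolation=cv2.INTER_CUBIC))
E
python3 - <<'E'
from h import *
for n in ['scene','side','wrist']:
    c=save(n,n+'0');print(n,{k:c[k] for k in c if k not in('frame',)})
print(sensors.observe())
E
```

```text
scene {'fx': 527.158920146759, 'fy': 527.158920146759, 'cx': 281.74885940251085, 'cy': 207.7962337712827, 'extrinsics': array([[-0.25783467,  0.96616197,  0.00723436,  0.15389483],
       [-0.78134597, -0.21290653,  0.58665943,  0.37399836],
       [ 0.56834827,  0.1456086 ,  0.80980144, -1.39002671],
       [ 0.        ,  0.        ,  0.        ,  1.        ]])}
side {'fx': 426.0743570338268, 'fy': 426.0743570338268, 'cx': 280.69429455432356, 'cy': 210.4301052936353, 'extrinsics': array([[ 0.99975723, -0.01390585,  0.01709141, -0.54821528],
       [-0.0042676 ,  0.63879455,  0.76936552, -0.073676  ],
       [-0.02161658, -0.76925168,  0.63858012, -0.94950451],
       [ 0.        ,  0.        ,  0.        ,  1.        ]])}
wrist {'fx': 344.9897964191625, 'fy': 344.9897964191625, 'cx': 277.0907792361921, 'cy': 209.2544666382508, 'extrinsics': array([[ 9.99996864e-01, -9.81464671e-04, -2.30386537e-03,
        -5.24390185e-01],
       [ 2.47176714e-04,  9.54188985e-01, -2.99204479e-01,
         3.66422306e-02],
       [ 2.49198159e-03,  2.99202972e-01,  9.54186235e-01,
        -3.90757984e-01],
       [ 0.00000000e+00,  0.00000000e+00,  0.00000000e+00,
         1.00000000e+00]])}
{'time': 0.15, 'qpos': array([-1.46003338e-01,  3.42541652e-01,  1.52479358e+00, -2.37171614e-05,
        1.27539713e+00, -1.45962553e-01]), 'qvel': array([ 0.00067774, -0.001532  , -0.00394202, -0.00058477, -0.00127671,
       -0.00223669]), 'joint_efforts': array([ 7.52666965e-04, -4.31470585e+01, -2.44352603e+01,  7.18239485e-02,
        5.38185902e-02, -1.32920518e-04]), 'tool_pos': array([5.24724239e-01, 5.43352310e-05, 2.51216912e-01]), 'tool_rot': array([-1.57192721e+00,  1.43323149e-04, -1.57083028e+00]), 'contact_force': array([-0.13987341, -0.42739658,  0.32980556]), 'torque': array([0.00181175, 0.00957295, 0.02960187]), 'opening': 0.09178783692822859}
```

View pics/scene0.png

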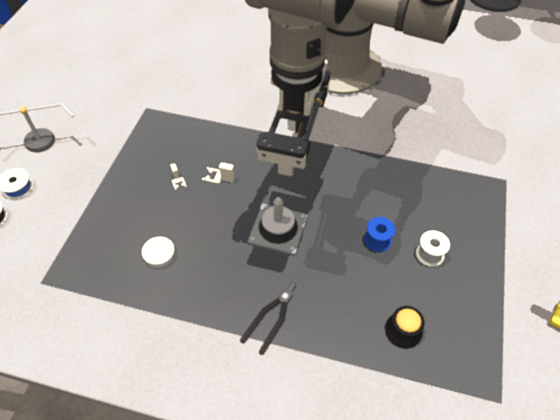

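View pics/side0.png

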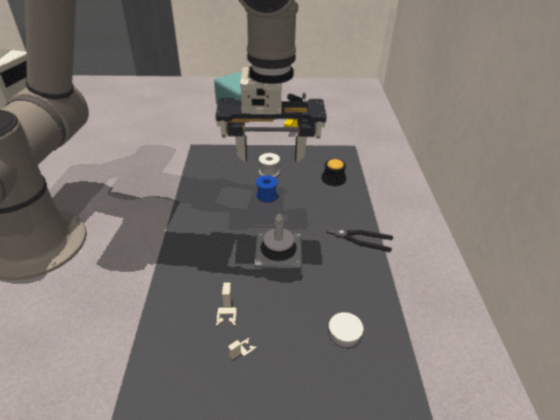

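View pics/wrist0.png

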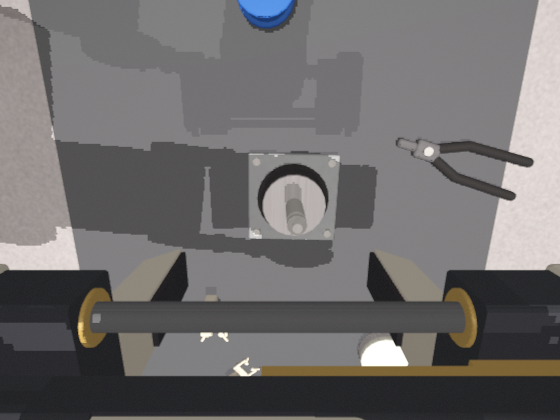

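Run:
```python
from h import *
a=cv2.imread('pics/scene0.png')[150:205,150:250];b=cv2.imread('pics/side0.png')[270:370,200:300]
cv2.imwrite('pics/c1.png',cv2.resize(a,None,fx=8,fy=8,interpolation=3));cv2.imwrite('pics/c2.png',cv2.resize(b,None,fx=6,fy=6,interpolation=3))
crop('scene0',250,180,450,270,4,'c3')
crop('side0',220,140,310,270,4,'c4')
```

```text
(no output)
```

View pics/c1.png

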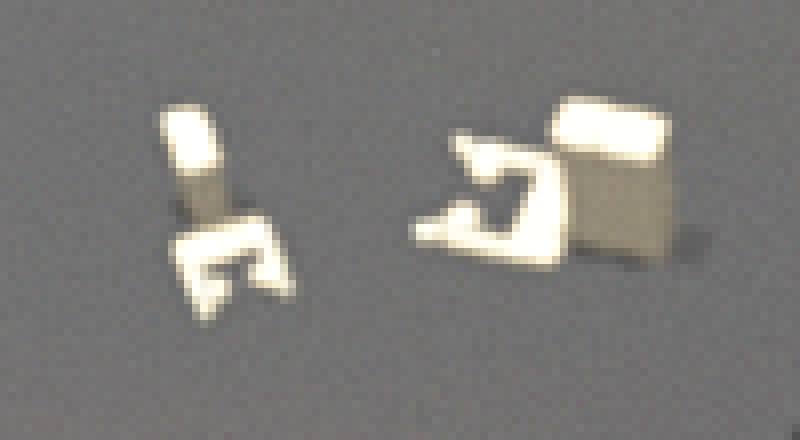

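View pics/c2.png

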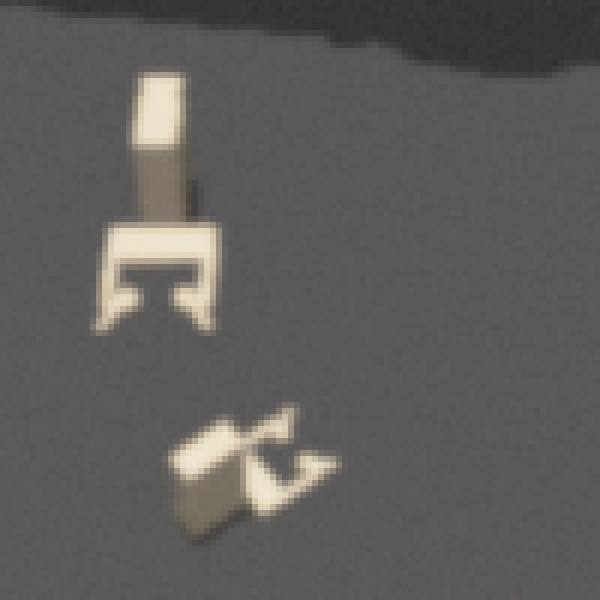

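View pics/c3.png

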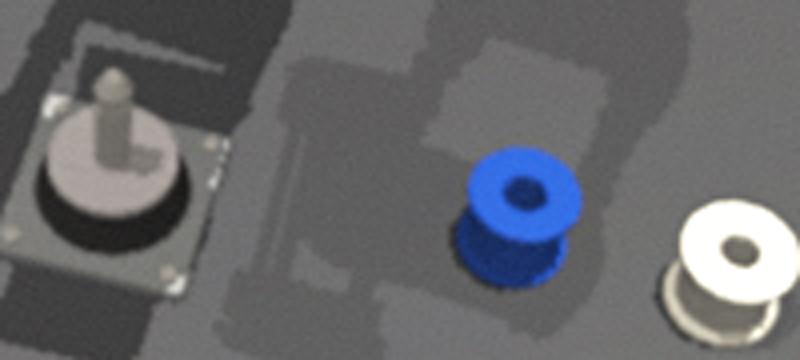

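View pics/c4.png

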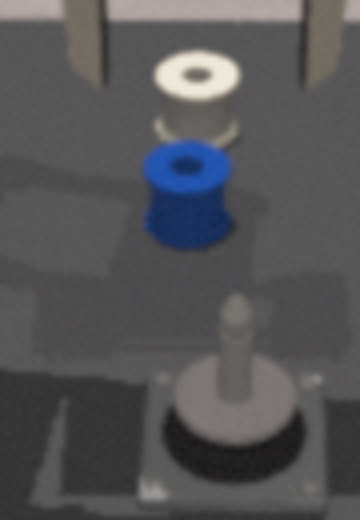

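Run:
```python
from h import *
s=load('scene0');d=load('side0')
P=lambda u,v,k:({'c1':(150+u/8,150+v/8),'c2':(200+u/6,270+v/6),'c3':(250+u/4,180+v/4),'c4':(220+u/4,140+v/4)}[k])
C={'c1':s,'c2':d,'c3':s,'c4':d}
def z(k,u,v,h,l): print(l,k,np.round(onz(C[k],*P(u,v,k),h)*1000,1))
z('c3',740,250,.046,'reel');z('c4',196,74,.046,'reel')
# plate top
z('c3',113,162,.04,'plate');z('c4',237,398,.04,'plate')
z('c3',113,75,.106,'spintop');z('c4',237,298,.106,'spintop')
print('A')
for p in [(562,152),(560,265),(455,135),(412,230)]: z('c1',*p,.004,'scene A bl br tips')
for p in [(108,228),(220,228),(97,330),(212,330)]: z('c2',*p,.004,'side A')
for p in [(553,97),(670,120),(663,163),(550,145)]: z('c1',*p,.032,'tabtop A')
for p in [(140,74),(186,74),(181,147),(133,147)]: z('c2',*p,.032,'tabtop A side')
print('B')
for p in [(172,245),(265,215),(205,320),(295,295)]: z('c1',*p,.004,'B')
for p in [(160,108),(208,105),(220,165),(178,172)]: z('c1',*p,.032,'tabtop B')
for p in [(225,418),(245,445),(188,482),(170,460)]: z('c2',*p,.032,'tabtop B side')
for p in [(245,445),(268,515),(295,405),(340,462)]: z('c2',*p,.004,'B side')
```

```text
reel c3 [521.1 284.9  46. ]
reel c4 [520.  282.6  46. ]
plate c3 [546.8 -20.9  40. ]
plate c4 [544.2 -26.9  40. ]
spintop c3 [542.4 -22.2 106. ]
spintop c4 [543.3 -21.8 106. ]
A
scene A bl br tips c1 [ 422.4 -188.4    4. ]
scene A bl br tips c1 [ 460.7 -175.9    4. ]
scene A bl br tips c1 [ 424.4 -219.2    4. ]
scene A bl br tips c1 [ 459.7 -219.     4. ]
side A c2 [ 425.4 -179.8    4. ]
side A c2 [ 461.2 -179.8    4. ]
side A c2 [ 425.9 -218.4    4. ]
side A c2 [ 461.2 -218.5    4. ]
tabtop A c1 [ 426.2 -187.1   32. ]
tabtop A c1 [ 425.7 -153.8   32. ]
tabtop A c1 [ 440.6 -150.9   32. ]
tabtop A c1 [ 442.6 -182.3   32. ]
tabtop A side c2 [ 434.  -139.8   32. ]
tabtop A side c2 [ 448.9 -139.8   32. ]
tabtop A side c2 [ 449.6 -169.8   32. ]
tabtop A side c2 [ 434.4 -169.8   32. ]
B
B c1 [ 482.  -280.4    4. ]
B c1 [ 465.4 -259.8    4. ]
B c1 [ 503.9 -262.1    4. ]
B c1 [ 489.4 -241.8    4. ]
tabtop B c1 [ 458.1 -288.7   32. ]
tabtop B c1 [ 453.7 -276.5   32. ]
tabtop B c1 [ 472.7 -265.5   32. ]
tabtop B c1 [ 477.9 -275.5   32. ]
tabtop B side c2 [ 469.7 -268.1   32. ]
tabtop B side c2 [ 476.  -276.9   32. ]
tabtop B side c2 [ 460.7 -288.7   32. ]
tabtop B side c2 [ 455.1 -281.7   32. ]
B side c2 [ 473.7 -258.8    4. ]
B side c2 [ 481.7 -281.9    4. ]
B side c2 [ 488.  -245.2    4. ]
B side c2 [ 502.1 -264.6    4. ]
```

Candidates. Reels: white at scene (434,243) and blue at (380,232), so I choose the white one. Clips: scene (215,174) measures about 36 mm wide, and scene (176,176) measures about 25 mm wide, so I choose the one at (176,176). Its tab is at about (465,-278) mm and its mouth heads about 39°. First reach: the white reel at (520.5, 283.7) mm.

>>> send_rows:
  motion:
    - [[-0.04,0.0,0,0],[-0.085,0.02,0,0],[-0.13,0.04,-0.002,0],[-0.175,0.06,-0.004,0],[-0.22,0.08,-0.004,0],[-0.26,0.1,-0.004,0],[-0.283,0.12,-0.004,0],[-0.283,0.12,-0.004,0]]
  gripper: 1

```text
time: 0.95
tool_pos: [0.5183, 0.2854, 0.1278]
tool_rot: [-1.577, -0.001, -1.567]
contact_force: [0.6, -0.5, 0.4]
opening: 0.0918
```

Run:
```python
from h import *
c=save('wrist','w1');o=sensors.observe();print(o['tool_pos'],o['tool_rot'],o['contact_force'])
print(proj(c,[.5205,.2837,.046]))
```

```text
[0.51928469 0.2839527  0.12940881] [-1.57543811e+00 -1.31818290e-03 -1.56812911e+00] [-0.09557654 -0.24406541 -0.45487043]
(np.float64(280.8450225194898), np.float64(232.40221663087408))
```

View pics/w1.png

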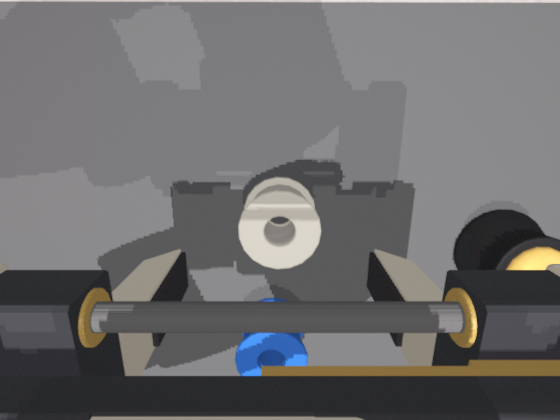

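The wrist view shows the white reel's top face centred at about (280,231), against a prediction of (281,232). That agrees, so I descend.

>>> send_rows:
  motion:
    - [[0,0.025,0.001,0],[0,0.05,0.001,0],[0,0.075,0.001,0],[0,0.09,0.001,0],[0,0.1,0.001,0],[0,0.1,0.001,0],[0,0.1,0.001,0]]

```text
time: 1.7
tool_pos: [0.5206, 0.2835, 0.0304]
tool_rot: [-1.574, -0.001, -1.569]
contact_force: [0.7, 0.2, -0.1]
opening: 0.0922
```

>>> send_rows:
  motion:
    - [[0,0,0,0],[0,0,0,0],[0,0,0,0],[0,0,0,0],[0,0,0,0],[0,0,0,0]]
  gripper: 0
  grip_force: 15

```text
time: 2.3
tool_pos: [0.5203, 0.2836, 0.0305]
tool_rot: [-1.575, -0.001, -1.569]
contact_force: [-1.2, 0.4, 1.9]
opening: 0.0557
```

>>> send_rows:
  motion:
    - [[0,-0.02,0,0],[0,-0.05,0,0],[0,-0.09,0,0],[0,-0.13,0,0],[0,-0.16,0,0],[0,-0.16,0,0],[0,-0.16,0,0]]
  grip_force: 22

```text
time: 3.0
tool_pos: [0.5206, 0.2836, 0.1899]
tool_rot: [-1.575, -0.001, -1.569]
contact_force: [-0.6, -1.1, -3.4]
opening: 0.0551
```

Run:
```python
from h import *
o=sensors.observe();print(o['tool_pos'],o['tool_rot'],o['contact_force'],o['opening'])
```

```text
[0.52057348 0.28359189 0.18986302] [-1.57506886e+00 -1.22975628e-03 -1.56856060e+00] [-0.58821884 -1.07065224 -3.43694142] 0.055071099577458774
```

>>> send_rows:
  motion:
    - [[0.04,0,0.003,0],[0.085,0,0.006,0],[0.13,0,0.01,0],[0.175,0,0.014,0],[0.22,0,0.018,0],[0.265,0,0.022,0],[0.295,0,0.0225,0],[0.3055,0,0.0225,0]]

```text
time: 3.8
tool_pos: [0.5426, -0.0247, 0.1876]
tool_rot: [-1.58, -0.001, -1.572]
contact_force: [-0.4, 0.2, -2.6]
opening: 0.0549
```

>>> send_rows:
  motion:
    - [[0,0.01,0,0],[0,0.02,0,0],[0,0.025,0,0],[0,0.025,0,0]]

```text
time: 4.2
tool_pos: [0.5416, -0.0233, 0.161]
tool_rot: [-1.583, -0.0, -1.57]
contact_force: [-0.6, -0.3, -2.9]
opening: 0.0551
```

Run:
```python
from h import *
save('scene','s2');save('side','d2');save('wrist','w2')
o=sensors.observe();print(o['tool_pos'],o['tool_rot'],o['contact_force'],o['opening'])
a=cv2.imread('pics/s2.png')[140:250,220:340];b=cv2.imread('pics/d2.png')[140:260,220:340]
cv2.imwrite('pics/e1.png',cv2.resize(a,None,fx=6,fy=5,interpolation=3)) if 0 else cv2.imwrite('pics/e1.png',cv2.resize(a,None,fx=5,fy=5,interpolation=3));cv2.imwrite('pics/e2.png',cv2.resize(b,None,fx=5,fy=5,interpolation=3))
```

```text
[ 0.54258367 -0.02398893  0.16273647] [-1.57921625e+00 -1.15431975e-03 -1.57066862e+00] [ 0.49453102  1.33133993 -2.76328695] 0.054836497609460105
```

View pics/e1.png

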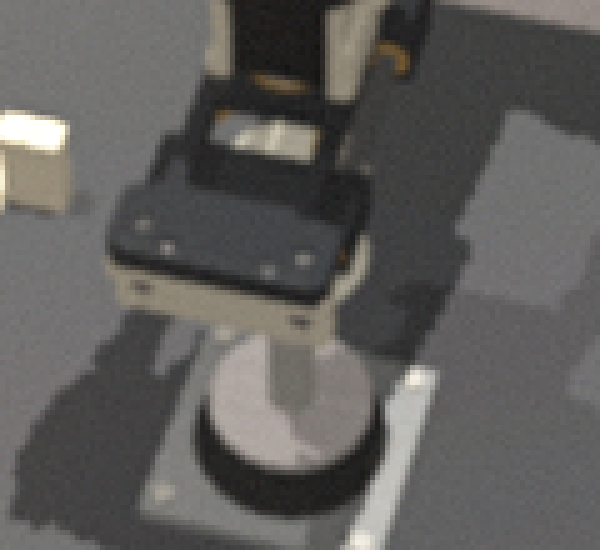

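View pics/e2.png

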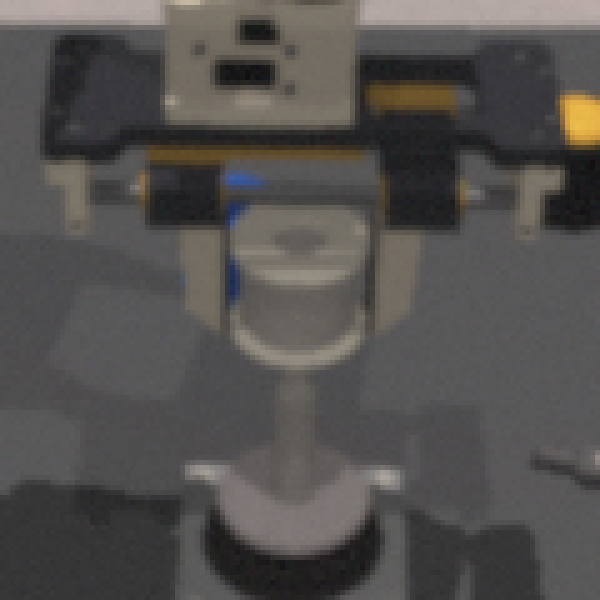

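View pics/w2.png

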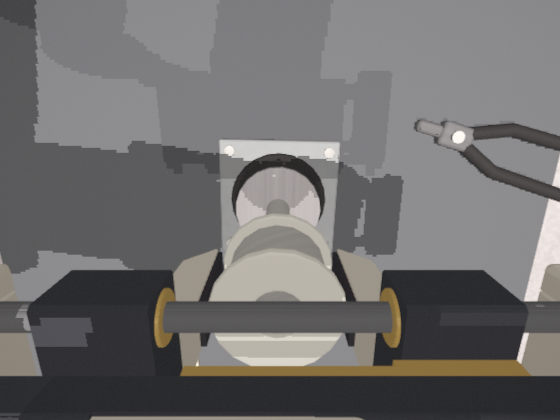

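Run:
```python
from h import *
crop('wrist0',235,140,350,250,7,'f1');crop('scene0',240,190,320,260,10,'f2');crop('side0',245,205,315,275,8,'f3')
```

```text
(no output)
```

View pics/f1.png

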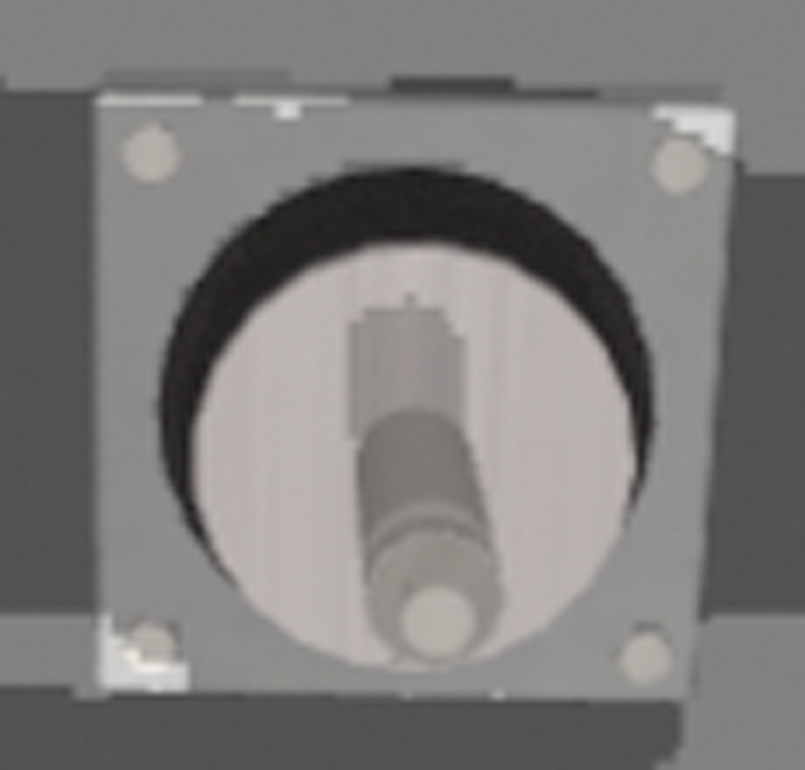

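View pics/f2.png

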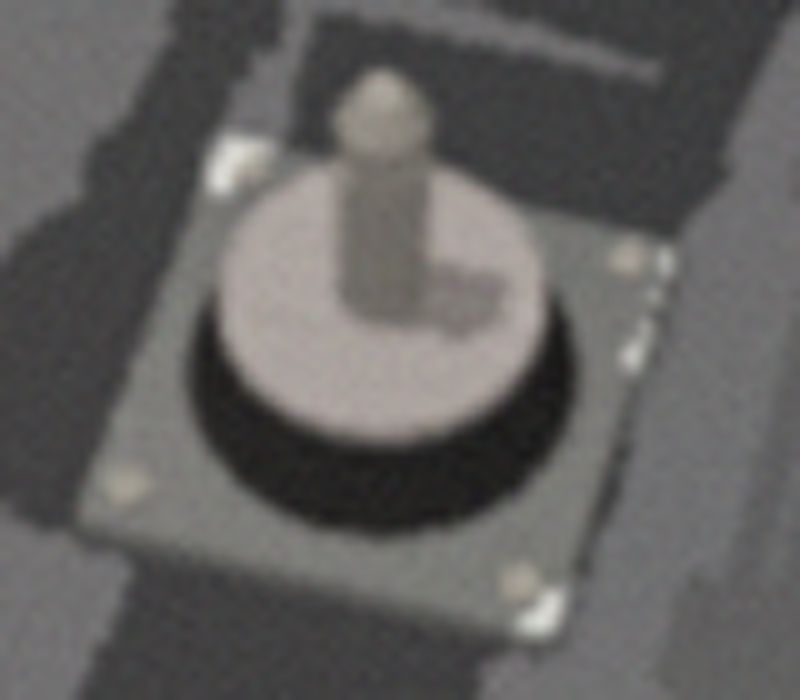

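View pics/f3.png

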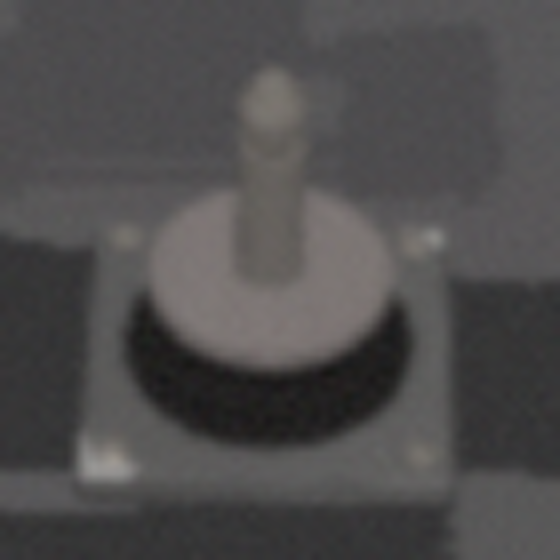

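Run:
```python
from h import *
W,S,D=load('wrist0'),load('scene0'),load('side0')
def r(c,u0,v0,s,pts,z):
    return np.array([onz(c,u0+(u+.5)/s-.5,v0+(v+.5)/s-.5,z) for u,v in pts])*1000
for nm,c,a,sc,pl,top in [('W',W,(235,140,7),[(151,153),(679,165),(645,657),(152,645)],(413,455),(438,621)),
 ('S',S,(240,190,10),[(253,163),(628,257),(519,580),(127,485)],(382,297),(380,88)),
 ('D',D,(245,205,8),[(126,237),(412,241),(423,456),(110,452)],(270,276),(273,83))]:
    q=r(c,*a,sc,.0105);print(nm,'screws',q.mean(0)[:2].round(1),q[:,:2].round(0).tolist(),'plate',r(c,*a,[pl],.04)[0,:2].round(1),'top',r(c,*a,[top],.106)[0,:2].round(1))
# reel now, in s2? bottoms
w=load('w2');d=load('d2')
# side: lower flange bottom face edges left/right columns crop e2
print('side lower flange', [np.round(onz(d,220+u/5,140+v/5,.135)*1000,1) for u,v in [(230,330),(368,330)]])
print('side upper flange top', [np.round(onz(d,220+u/5,140+v/5,.178)*1000,1) for u,v in [(233,237),(371,237)]])
print(w['extrinsics'].round(4).tolist())
for z,uv in [(.178,(278,311))]: print('wrist top',np.round(onz(w,*uv,z)*1000,1))
```

```text
W screws [541.8 -22.7] [[502.0, 19.0], [584.0, 17.0], [582.0, -65.0], [500.0, -62.0]] plate [541.5 -20.9] top [541.8 -22.4]
S screws [541.3 -23.4] [[498.0, -63.0], [501.0, 19.0], [583.0, 16.0], [582.0, -65.0]] plate [544.1 -22.6] top [541.8 -23.7]
D screws [542.  -21.2] [[502.0, 21.0], [583.0, 20.0], [583.0, -64.0], [500.0, -62.0]] plate [542.2 -25.6] top [542.1 -23.2]
side lower flange [array([516.3, -30. , 135. ]), array([571.5, -29.6, 135. ])]
side upper flange top [array([517.6, -25.6, 178. ]), array([571.2, -25.1, 178. ])]
[[0.9999, -0.0006, -0.01, -0.5411], [-0.0025, 0.9538, -0.3003, 0.0345], [0.0098, 0.3003, 0.9538, -0.3029], [0.0, 0.0, 0.0, 1.0]]
wrist top [543.2 -20.1 178. ]
```

>>> send_rows:
  motion:
    - [[-0.0005,0.006,-0.001,0],[-0.0008,0.012,-0.001,0],[-0.0008,0.018,-0.001,0],[-0.0008,0.022,-0.001,0],[-0.0008,0.022,-0.001,0],[-0.0008,0.022,-0.001,0]]

```text
time: 4.95
tool_pos: [0.5415, -0.0233, 0.1407]
tool_rot: [-1.579, -0.001, -1.571]
contact_force: [-0.3, 0.3, -2.8]
opening: 0.0548
```

Run:
```python
from h import *
save('side','d3');save('scene','s3')
o=sensors.observe();print(o['tool_pos'],o['tool_rot'],o['contact_force'],o['opening'])
crop('d3',230,150,310,250,6,'g1');crop('s3',240,180,330,260,7,'g2')
```

```text
[ 0.54162071 -0.0233159   0.14098128] [-1.57863974e+00 -1.25115427e-03 -1.57076240e+00] [ 0.48168567 -0.87935062 -1.6487626 ] 0.05513470625805967
```

View pics/g1.png

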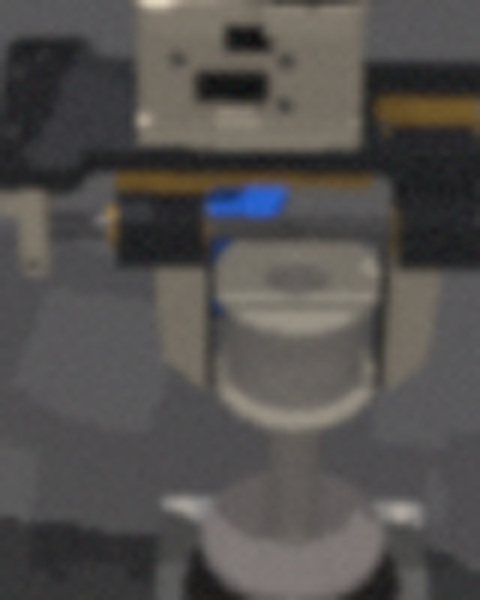

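View pics/g2.png

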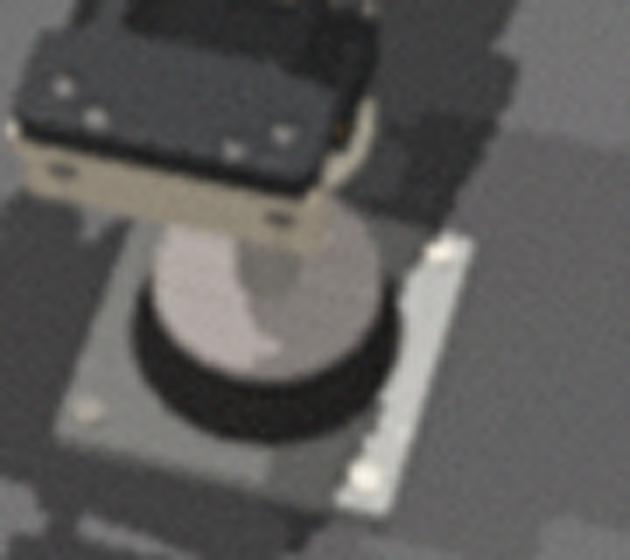

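In the side crop the reel is centred at column 296 and the spindle at 295, so they are aligned in x. I lower onto the spindle in small steps, watching the force.

>>> send_rows:
  motion:
    - [[0,0.003,0,0],[0,0.006,0,0],[0,0.009,0,0],[0,0.012,0,0],[0,0.014,0,0],[0,0.014,0,0]]

```text
time: 5.65
tool_pos: [0.5413, -0.0233, 0.1266]
tool_rot: [-1.579, -0.001, -1.571]
contact_force: [-0.8, 0.2, -3.3]
opening: 0.055
```

>>> send_rows:
  motion:
    - [[0,0.004,0,0],[0,0.009,0,0],[0,0.014,0,0],[0,0.019,0,0],[0,0.024,0,0],[0,0.027,0,0],[0,0.027,0,0]]

```text
time: 6.35
tool_pos: [0.5408, -0.0233, 0.099]
tool_rot: [-1.58, -0.001, -1.571]
contact_force: [-0.7, 0.6, -2.1]
opening: 0.0548
```

>>> send_rows:
  motion:
    - [[0,0.004,0,0],[0,0.008,0,0],[0,0.012,0,0],[0,0.016,0,0],[0,0.02,0,0],[0,0.022,0,0],[0,0.022,0,0]]

```text
time: 7.05
tool_pos: [0.5404, -0.0233, 0.0766]
tool_rot: [-1.581, -0.001, -1.571]
contact_force: [-0.2, -0.1, -1.4]
opening: 0.055
```

>>> send_rows:
  motion:
    - [[0,0.001,0.0005,0],[0,0.002,0.001,0],[0,0.003,0.0013,0],[0,0.004,0.0013,0],[0,0.005,0.0013,0],[0,0.005,0.0013,0]]

```text
time: 7.65
tool_pos: [0.5415, -0.0232, 0.0715]
tool_rot: [-1.581, -0.001, -1.571]
contact_force: [0.7, -0.6, -2.6]
opening: 0.0547
```

>>> send_rows:
  motion:
    - [[0,0.0005,0,0],[0,0.001,0,0],[0,0.0015,0,0],[0,0.0015,0,0]]

```text
time: 8.05
tool_pos: [0.5418, -0.0233, 0.0703]
tool_rot: [-1.581, -0.001, -1.571]
contact_force: [0.0, 0.7, 0.5]
opening: 0.0551
```

Contact: the weight has come off at an underside height of about 40 mm, so I release.

>>> send_rows:
  motion:
    - [[0,0.0004,0,0],[0,0.0004,0,0]]

```text
time: 8.25
tool_pos: [0.5419, -0.0233, 0.0701]
tool_rot: [-1.58, -0.001, -1.571]
contact_force: [-0.1, 2.0, 0.7]
opening: 0.0548
```

>>> send_rows:
  motion:
    - [[0,0,0,0],[0,0,0,0],[0,0,0,0],[0,0,0,0]]
  gripper: 1

```text
time: 8.65
tool_pos: [0.542, -0.0233, 0.0701]
tool_rot: [-1.58, -0.001, -1.571]
contact_force: [0.1, -0.8, -0.8]
opening: 0.0828
```

>>> send_rows:
  motion:
    - [[0,-0.01,0,0],[0,-0.03,0,0],[0,-0.06,0,0],[0,-0.1,0,0],[0,-0.13,0,0],[0,-0.15,0,0],[0,-0.15,0,0]]

```text
time: 9.35
tool_pos: [0.5448, -0.0234, 0.224]
tool_rot: [-1.573, -0.002, -1.571]
contact_force: [1.3, -1.2, -0.4]
opening: 0.0918
```

Run:
```python
from h import *
save('side','d4');save('scene','s4')
o=sensors.observe();print(o['tool_pos'],o['tool_rot'],o['contact_force'],o['opening'],o['qpos'])
crop('d4',230,170,330,270,6,'g3');crop('s4',235,170,335,260,7,'g4')
```

```text
[ 0.5431608  -0.02312569  0.22027006] [-1.57954831e+00 -1.07173791e-03 -1.57078870e+00] [-0.2112732   0.21300514 -0.896042  ] 0.09179739682275483 [-0.18211119  0.40717321  1.51518133 -0.00280244  1.22765252 -0.18116015]
```

View pics/g3.png

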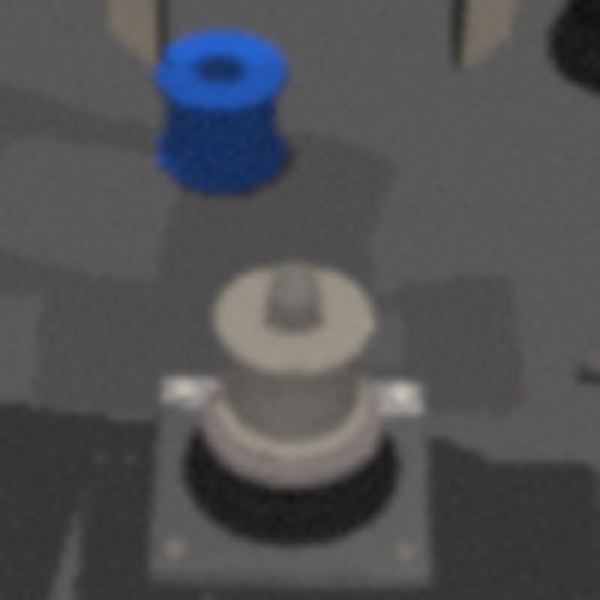

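View pics/g4.png

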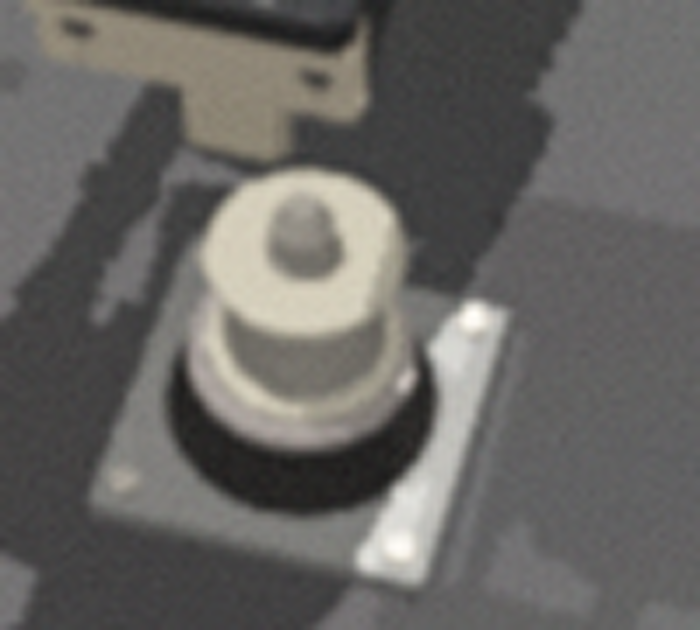

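The reel sits flat on the plate and is released; the flange faces are parallel and concentric around the spindle. Next is the small clip: hover, rotate and narrow the gripper.

>>> send_rows:
  motion:
    - [[0.035,0,-0.011,7],[0.07,0,-0.022,14],[0.11,0.01,-0.034,22],[0.15,0.02,-0.046,30],[0.19,0.03,-0.058,38],[0.225,0.04,-0.069,45],[0.2546,0.05,-0.0777,51.4],[0.2546,0.05,-0.0777,51.4]]
  gripper: 0.5

```text
time: 10.25
tool_pos: [0.4627, -0.2803, 0.1684]
tool_rot: [-1.58, -0.009, -2.474]
contact_force: [0.9, -0.9, -0.7]
opening: 0.0463
```

>>> send_rows:
  motion:
    - [[0,0,0,0],[0,0,0,0]]

```text
time: 10.45
tool_pos: [0.4624, -0.2794, 0.1675]
tool_rot: [-1.582, -0.01, -2.473]
contact_force: [-0.1, 0.5, 0.1]
opening: 0.0459
```

Run:
```python
from h import *
save('side','d5');save('scene','s5');c=save('wrist','w5')
o=sensors.observe();print(o['tool_pos'],o['tool_rot'],o['contact_force'],o['opening'],o['qpos'])
print(proj(c,[.4655,-.2777,.032]),proj(c,[.4958,-.2535,.004]))
```

```text
[ 0.46311099 -0.27924183  0.16843609] [-1.57982279 -0.00928352 -2.47234084] [-1.86465092  0.32649165 -0.88936579] 0.046071737433251964 [-0.68047693  0.45639896  1.59204833 -0.0079259   1.10400064  0.22471478]
(np.float64(279.13908873302006), np.float64(201.45921647183619)) (np.float64(279.1067751644704), np.float64(148.28740148472664))
```

View pics/w5.png

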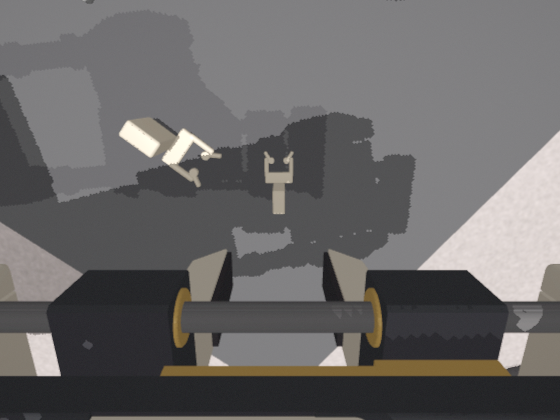

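Run:
```python
from h import *
from scipy.spatial.transform import Rotation as R
o=sensors.observe();print(R.from_euler('xyz',o['tool_rot']).as_matrix().round(4).tolist())
crop('w5',245,140,315,225,8,'h1')
```

```text
[[-0.7843, -0.0129, 0.6203], [-0.6204, 0.0013, -0.7843], [0.0093, -0.9999, -0.009]]
```

View pics/h1.png

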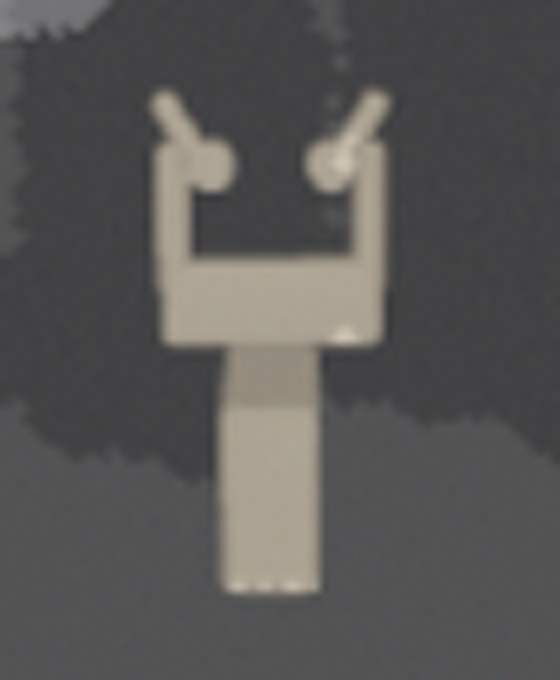

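Run:
```python
from h import *
c=load('w5');f=lambda u,v:(245+(u+.5)/8-.5,140+(v+.5)/8-.5)
t=onz(c,*f(269,499),.032);a=onz(c,*f(163,97),.004);b=onz(c,*f(377,100),.004);m=(a+b)/2
th=onz(c,*f(270,258),.004)
print(t,m,th,np.hypot(*(m-t)[:2]),np.degrees(np.arctan2(*(m-t)[1::-1])), np.degrees(np.arctan2(*(a-b)[1::-1]))-90)
T=np.array([.46311,-.27924,.16844])
from scipy.spatial.transform import Rotation as R
print(R.from_euler('xyz',[-1.5798,-.0093,-2.4723]).inv().apply(np.array([t[0],t[1],.029])-T))
```

```text
[ 0.46470561 -0.27734839  0.032     ] [ 0.49299324 -0.25485606  0.004     ] [ 0.47945054 -0.26557217  0.004     ] 0.036139931935906845 38.489239745896164 37.568858611919126
[-0.00372166  0.13941021  0.00076167]
```

>>> send_rows:
  motion:
    - [[-0.001,0.025,0.0002,0],[-0.002,0.055,0.0004,0],[-0.003,0.085,0.0006,0],[-0.0037,0.11,0.0008,0],[-0.0037,0.13,0.0008,0],[-0.0037,0.139,0.0008,0],[-0.0037,0.139,0.0008,0],[-0.0037,0.139,0.0008,0]]

```text
time: 11.4
tool_pos: [0.4654, -0.2775, 0.0303]
tool_rot: [-1.578, -0.009, -2.472]
contact_force: [1.0, 0.1, 0.5]
opening: 0.0458
```

Run:
```python
from h import *
c=save('wrist','w6')
o=sensors.observe();print(o['tool_pos'],o['tool_rot'],o['contact_force'],o['opening'],o['qpos'])
```

```text
[ 0.46549775 -0.27770673  0.03058662] [-1.57772948 -0.00877583 -2.47193163] [0.09456165 0.06943768 0.26972329] 0.04604940476806277 [-0.67549752  0.64848071  1.71365945 -0.00987479  0.78819788  0.2326618 ]
```

View pics/w6.png

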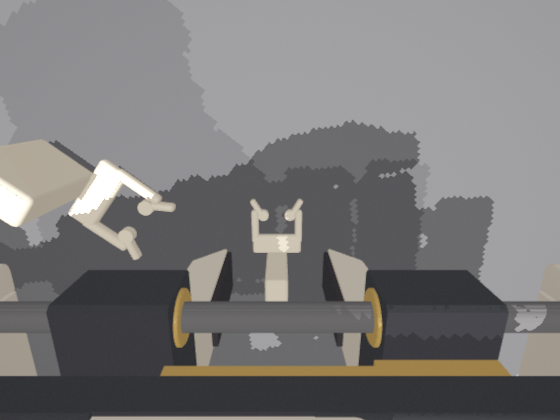

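>>> send_rows:
  motion:
    - [[0,0.001,0,0],[0,0.001,0,0],[0,0.001,0,0],[0,0.001,0,0],[0,0.001,0,0],[0,0.001,0,0]]
  gripper: 0
  grip_force: 45

```text
time: 12.05
tool_pos: [0.4655, -0.2778, 0.0297]
tool_rot: [-1.578, -0.009, -2.472]
contact_force: [0.8, -0.3, 1.3]
opening: 0.0099
```

>>> send_rows:
  motion:
    - [[0,0,0,0],[0,0,0,0]]

```text
time: 12.25
tool_pos: [0.4655, -0.2778, 0.0297]
tool_rot: [-1.578, -0.009, -2.472]
contact_force: [0.1, 0.3, 1.2]
opening: 0.0099
```

Run:
```python
from h import *
o=sensors.observe();print(o['tool_pos'],o['tool_rot'],o['contact_force'],o['opening'],o['qpos'])
```

```text
[ 0.46547183 -0.27775665  0.02966221] [-1.57768866 -0.00877936 -2.47202133] [0.10658394 0.26392113 1.23015537] 0.009852014644621635 [-0.67559339  0.64996995  1.71417749 -0.00991279  0.78615174  0.23269654]
```

>>> send_rows:
  motion:
    - [[0,-0.015,0,0],[0,-0.045,0,0],[0,-0.08,0,0],[0,-0.11,0,0],[0,-0.12,0,0],[0,-0.12,0,0],[0,-0.12,0,0]]

```text
time: 12.95
tool_pos: [0.4662, -0.2773, 0.1483]
tool_rot: [-1.58, -0.009, -2.472]
contact_force: [-0.4, -0.1, -0.7]
opening: 0.0096
```

>>> send_rows:
  motion:
    - [[-0.022,0,-0.024,0],[-0.048,0,-0.052,0],[-0.075,0,-0.08,0],[-0.102,0,-0.108,0],[-0.125,0,-0.133,0],[-0.14,0,-0.149,0],[-0.1433,0,-0.1524,0],[-0.1433,0,-0.1524,0]]

```text
time: 13.75
tool_pos: [0.4834, -0.0683, 0.1471]
tool_rot: [-1.582, -0.011, -2.47]
contact_force: [0.1, -0.5, -0.5]
opening: 0.0096
```

>>> send_rows:
  motion:
    - [[0,0,0,0],[0,0,0,0]]

```text
time: 13.95
tool_pos: [0.4832, -0.0693, 0.1465]
tool_rot: [-1.582, -0.012, -2.472]
contact_force: [-0.5, 0.3, -0.5]
opening: 0.0096
```

Run:
```python
from h import *
from scipy.spatial.transform import Rotation as R
c=save('wrist','w7');save('side','d7');save('scene','s7')
o=sensors.observe();print(o['tool_pos'],o['tool_rot'],o['contact_force'],o['opening'])
print(R.from_euler('xyz',o['tool_rot']).as_matrix().round(4).tolist())
crop('d7',220,170,320,260,7,'i1');crop('s7',220,160,320,250,7,'i2')
```

```text
[ 0.48334289 -0.06909151  0.1469367 ] [-1.58176547 -0.01104101 -2.47161231] [-0.26404712 -0.31995699 -0.31439984] 0.009530914916072959
[[-0.7838, -0.0155, 0.6208], [-0.6209, 0.0017, -0.7839], [0.011, -0.9999, -0.011]]
```

View pics/w7.png

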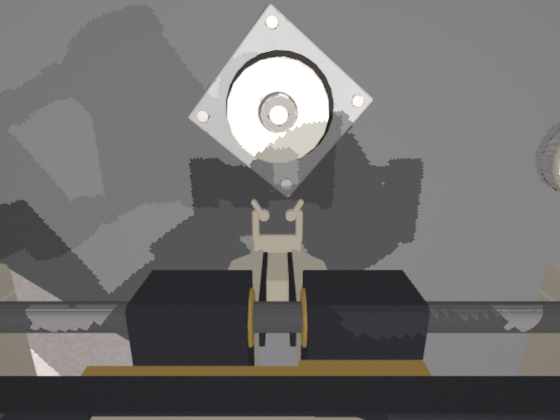

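View pics/i1.png

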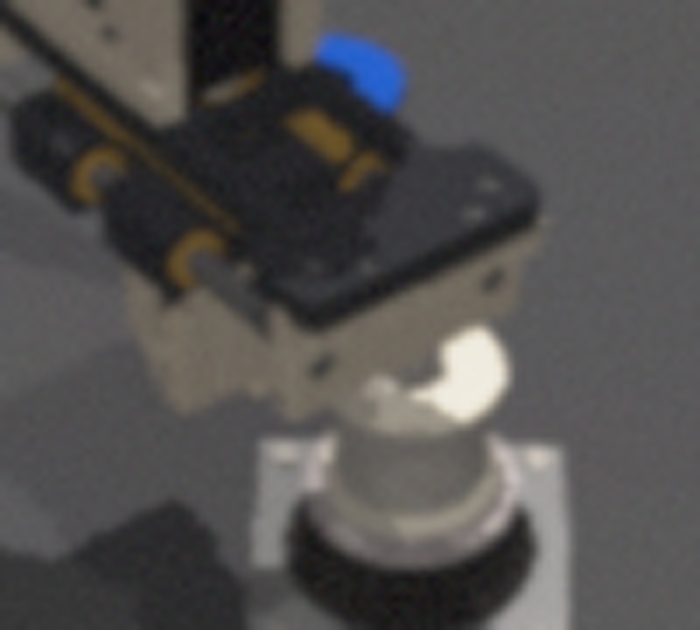

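View pics/i2.png

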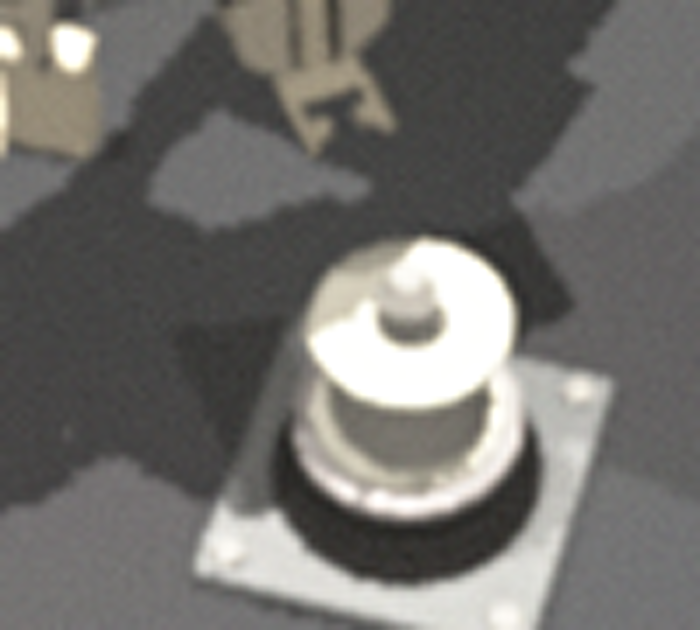

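Run:
```python
from h import *
crop('w7',215,40,345,265,3.5 and 4,'j1')
im=cv2.imread('pics/w7.png');cv2.imwrite('pics/j1.png',cv2.resize(im[85:140,250:310],None,fx=10,fy=10,interpolation=3));cv2.imwrite('pics/j2.png',cv2.resize(im[190:265,240:315],None,fx=8,fy=8,interpolation=3))
```

```text
(no output)
```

View pics/j1.png

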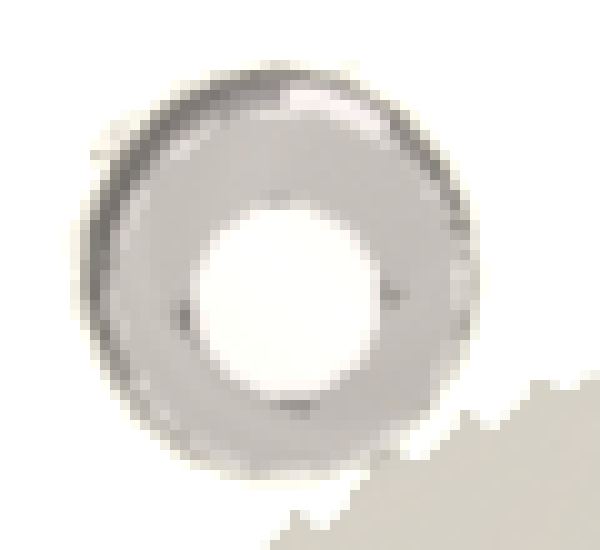

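View pics/j2.png

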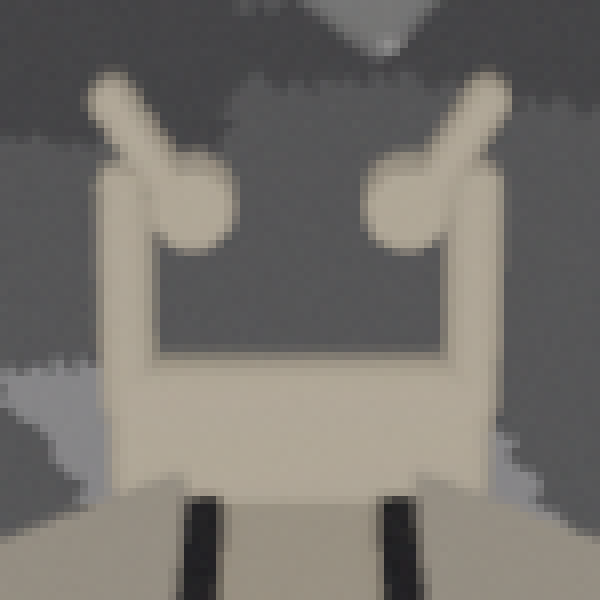

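Run:
```python
from h import *
from scipy.spatial.transform import Rotation as R
c=load('w7')
sp=onz(c,250+(285.5)/10-.5,85+(300.5)/10-.5,.1057)
zc=.1469-.0297+.004
f=lambda u,v:(240+(u+.5)/8-.5,190+(v+.5)/8-.5)
tips=[onz(c,*f(u,v),zc) for u,v in [(105,92),(492,92)]];b=[onz(c,*f(u,v),zc) for u,v in [(195,200),(403,200)]]
tm=sum(tips)/2;bm=sum(b)/2;th=onz(c,*f(300,355),zc)
M=R.from_euler('xyz',[-1.58177,-.01104,-2.47161]).as_matrix()
T=np.array([.48334,-.06909,.14694])
for n,p in [('sp',sp),('tips',tm),('bumps',bm),('throat',th)]: print(n,p.round(4),'tool',(M.T@(p-T)).round(4))
print(np.linalg.norm(tips[0]-tips[1]),np.linalg.norm(b[0]-b[1]))
```

```text
sp [ 0.542  -0.0228  0.1057] tool [-0.0752  0.0404  0.0006]
tips [ 0.5115 -0.0465  0.1212] tool [-0.0364  0.0253  0.    ]
bumps [ 0.5062 -0.0507  0.1212] tool [-0.0296  0.0254  0.0001]
throat [ 0.4984 -0.0569  0.1212] tool [-0.0197  0.0255  0.0001]
0.022815688334735938 0.012420580297399363
```

>>> send_rows:
  motion:
    - [[0,0.008,0.0004,0],[0,0.016,0.0008,0],[0,0.024,0.0008,0],[0,0.03,0.0008,0],[0,0.03,0.0008,0],[0,0.03,0.0008,0],[0,0.03,0.0008,0]]

```text
time: 14.8
tool_pos: [0.4836, -0.0697, 0.1172]
tool_rot: [-1.581, -0.011, -2.472]
contact_force: [-0.0, 0.6, 0.2]
opening: 0.0094
```

```bash
cat > st.py <<'E'
from h import *
from scipy.spatial.transform import Rotation as R
o=sensors.observe();M=R.from_euler('xyz',o['tool_rot']).as_matrix();T=o['tool_pos']
print(T.round(5),o['tool_rot'].round(4),'Ftool',(M.T@o['contact_force']).round(2),o['opening'])
A=np.array([.5420,-.0228,.0885]);print('axis in tool',(M.T@(A-T)).round(4),'underside z',round(T[2]-.0297,4),M[2].round(4))
E
python3 st.py
```

```text
[ 0.48364 -0.06969  0.1172 ] [-1.5812 -0.0106 -2.4716] Ftool [-0.32 -0.18 -0.45] 0.009404363199052681
axis in tool [-0.0752  0.0279 -0.0002] underside z 0.0875 [ 0.0106 -0.9999 -0.0104]
```

>>> send_rows:
  motion:
    - [[-0.005,0,-0.0002,0],[-0.012,0.0001,-0.0002,0],[-0.019,0.0002,-0.0002,0],[-0.026,0.0002,-0.0002,0],[-0.032,0.0002,-0.0002,0],[-0.036,0.0002,-0.0002,0],[-0.036,0.0002,-0.0002,0],[-0.036,0.0002,-0.0002,0]]

```text
time: 15.6
tool_pos: [0.5116, -0.0471, 0.1165]
tool_rot: [-1.581, -0.011, -2.471]
contact_force: [0.5, -1.0, 0.2]
opening: 0.01
```

```bash
python3 st.py
python3 - <<'E'
from h import *
save('wrist','w8');save('side','d8');save('scene','s8')
crop('w8',210,90,350,270,4,'k1');crop('d8',230,180,330,260,7,'k2');crop('s8',230,160,330,250,7,'k3')
E
```

```text
[ 0.51161 -0.04709  0.11651] [-1.5814 -0.0109 -2.4713] Ftool [ 0.23 -0.25  1.04] 0.009994851106830639
axis in tool [-0.0392  0.0276  0.0001] underside z 0.0868 [ 0.0109 -0.9999 -0.0106]
```

View pics/k1.png

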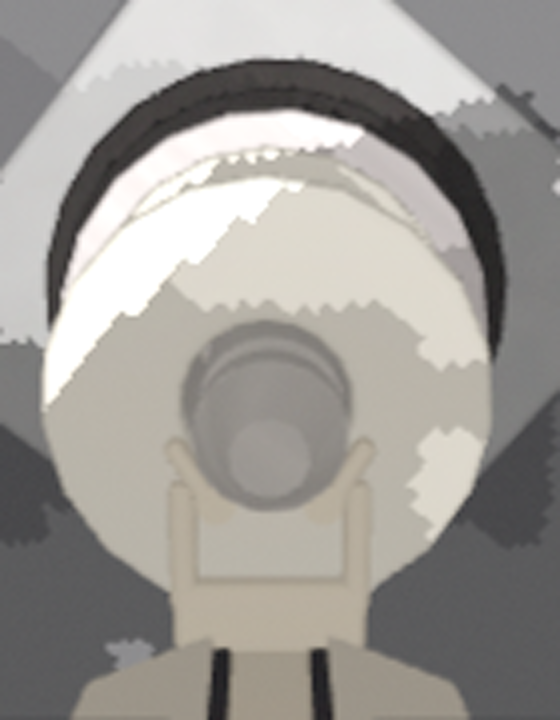

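View pics/k3.png

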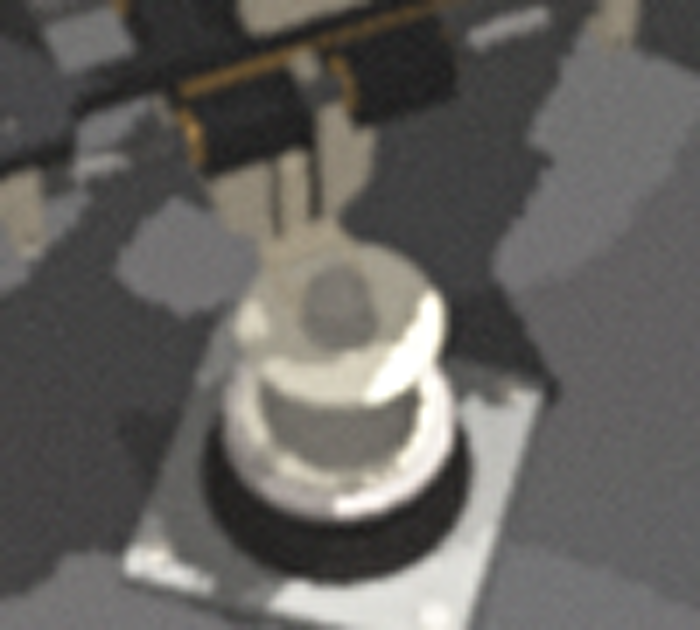

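>>> send_rows:
  motion:
    - [[-0.001,0,0,0],[-0.002,0,0,0],[-0.003,-0.0001,0,0],[-0.004,-0.0001,0,0],[-0.005,-0.0001,0,0],[-0.006,-0.0001,0,0],[-0.007,-0.0001,0,0],[-0.008,-0.0001,0,0]]

```text
time: 16.55
tool_pos: [0.5174, -0.0425, 0.1165]
tool_rot: [-1.582, -0.012, -2.472]
contact_force: [-1.9, -2.1, -0.0]
opening: 0.0097
```

```bash
python3 st.py
```

```text
[ 0.51741 -0.04246  0.11647] [-1.5819 -0.0119 -2.4717] Ftool [2.74 0.03 0.48] 0.009686609196324397
axis in tool [-0.0318  0.0276  0.0002] underside z 0.0868 [ 0.0119 -0.9999 -0.0111]
```

>>> send_rows:
  motion:
    - [[-0.001,0,0,0],[-0.002,0,0,0],[-0.003,0,0,0],[-0.004,-0.0001,0,0],[-0.004,-0.0001,0,0]]

```text
time: 17.05
tool_pos: [0.5199, -0.0402, 0.1162]
tool_rot: [-1.583, -0.014, -2.471]
contact_force: [-4.0, -4.0, -0.4]
opening: 0.0097
```

>>> send_rows:
  motion:
    - [[-0.0007,0,0,0],[-0.0014,0,0,0],[-0.0021,0,0,0],[-0.0028,-0.0001,0,0],[-0.0028,-0.0001,0,0]]

```text
time: 17.55
tool_pos: [0.5211, -0.0389, 0.116]
tool_rot: [-1.584, -0.016, -2.471]
contact_force: [-5.3, -6.0, 1.0]
opening: 0.0098
```

```bash
python3 st.py
```

```text
[ 0.52114 -0.03894  0.11602] [-1.5837 -0.0159 -2.4712] Ftool [ 7.88 -0.85  1.37] 0.009809921851658259
axis in tool [-0.0268  0.0271  0.0007] underside z 0.0863 [ 0.0159 -0.9998 -0.0129]
```

>>> send_rows:
  motion:
    - [[-0.0008,-0.0003,0.0002,0],[-0.0016,-0.0006,0.0003,0],[-0.0024,-0.0006,0.0003,0],[-0.0032,-0.0006,0.0003,0],[-0.0032,-0.0006,0.0003,0]]

```text
time: 18.05
tool_pos: [0.5224, -0.0379, 0.1161]
tool_rot: [-1.585, -0.02, -2.471]
contact_force: [-6.5, -6.5, 0.1]
opening: 0.0098
```

```bash
python3 st.py
```

```text
[ 0.52243 -0.03786  0.11609] [-1.5853 -0.0195 -2.4709] Ftool [9.15 0.1  1.02] 0.009786895309692411
axis in tool [-0.0252  0.0271  0.0008] underside z 0.0864 [ 0.0195 -0.9997 -0.0145]
```

>>> send_rows:
  motion:
    - [[-0.0008,-0.0004,0.0002,0],[-0.0016,-0.0008,0.0002,0],[-0.0024,-0.0008,0.0002,0],[-0.0032,-0.0008,0.0002,0],[-0.004,-0.0009,0.0002,0],[-0.0046,-0.0009,0.0002,0],[-0.0052,-0.0009,0.0002,0]]

```text
time: 18.75
tool_pos: [0.5244, -0.0359, 0.1162]
tool_rot: [-1.588, -0.025, -2.47]
contact_force: [-8.9, -9.4, 0.6]
opening: 0.0098
```

```bash
python3 st.py
```

```text
[ 0.52444 -0.0359   0.11621] [-1.5875 -0.025  -2.4705] Ftool [12.88 -0.26  1.82] 0.009756347761808051
axis in tool [-0.0226  0.0271  0.0011] underside z 0.0865 [ 0.025  -0.9995 -0.0167]
```

```bash
python3 - <<'E'
from h import *
save('wrist','w9')
crop('w9',210,90,350,270,4,'l1')
E
python3 st.py
```

```text
[ 0.52447 -0.03587  0.11621] [-1.5875 -0.025  -2.4704] Ftool [12.63 -0.13  1.23] 0.010000643136843866
axis in tool [-0.0225  0.0271  0.0011] underside z 0.0865 [ 0.025  -0.9995 -0.0167]
```

View pics/l1.png

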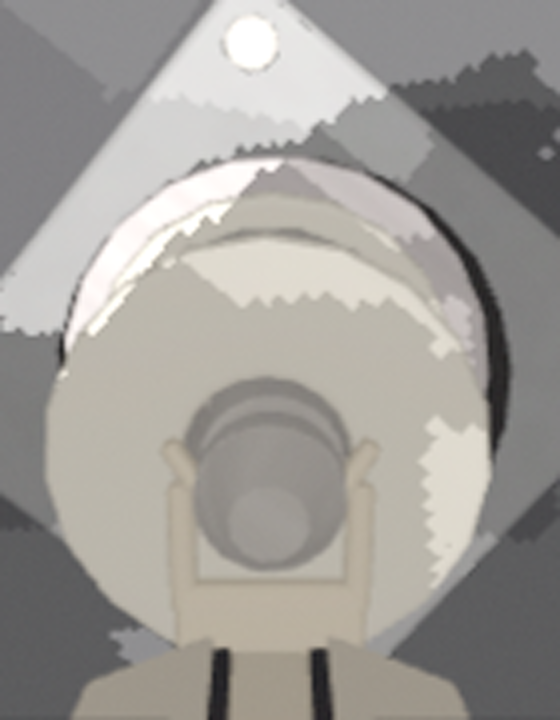

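>>> send_rows:
  motion:
    - [[-0.0008,-0.0004,0,0],[-0.0016,-0.0008,0,0],[-0.0024,-0.0008,0,0],[-0.0032,-0.0008,0,0],[-0.004,-0.0009,0,0]]

```text
time: 19.3
tool_pos: [0.5257, -0.0346, 0.1164]
tool_rot: [-1.589, -0.03, -2.47]
contact_force: [-8.0, -7.1, 2.4]
opening: 0.0098
```

```bash
python3 st.py
```

```text
[ 0.52567 -0.03459  0.11642] [-1.5893 -0.03   -2.4702] Ftool [10.74 -2.12  0.55] 0.009841276739163752
axis in tool [-0.021   0.0273  0.0014] underside z 0.0867 [ 0.03   -0.9994 -0.0185]
```

```bash
python3 st.py
python3 - <<'E'
from h import *
save('wrist','w10')
crop('w10',210,90,350,270,4,'m1')
E
python3 st.py
```

```text
[ 0.52567 -0.03459  0.11642] [-1.5893 -0.03   -2.4702] Ftool [10.74 -2.12  0.55] 0.009841276739163752
axis in tool [-0.021   0.0273  0.0014] underside z 0.0867 [ 0.03   -0.9994 -0.0185]
[ 0.52624 -0.03425  0.11647] [-1.5889 -0.0286 -2.4705] Ftool [ 3.24 -0.67  0.44] 0.009205260328971064
axis in tool [-0.0203  0.0274  0.0013] underside z 0.0868 [ 0.0286 -0.9994 -0.0181]
```

View pics/m1.png

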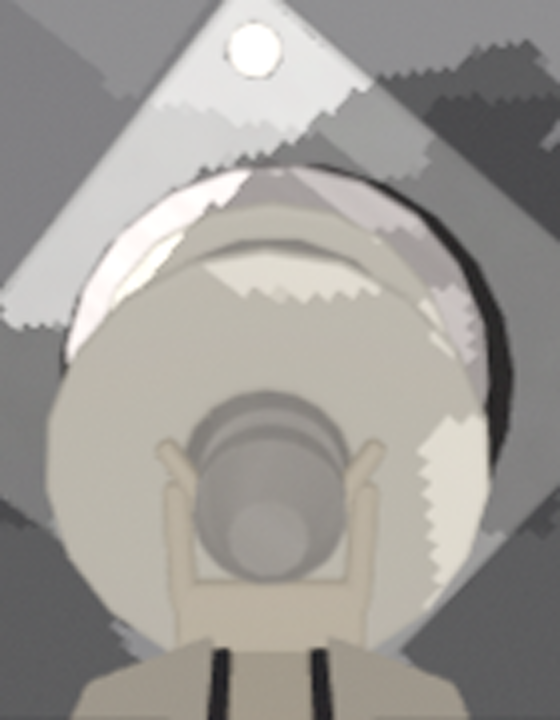

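```bash
python3 - <<'E'
from h import *
save('wrist','w11')
crop('w11',210,90,350,270,4,'m2')
E
python3 st.py
```

```text
[ 0.52735 -0.03374  0.1168 ] [-1.5878 -0.0257 -2.4709] Ftool [6.77 1.71 0.88] 0.009719997543484578
axis in tool [-0.019   0.0278  0.001 ] underside z 0.0871 [ 0.0257 -0.9995 -0.017 ]
```

View pics/m2.png

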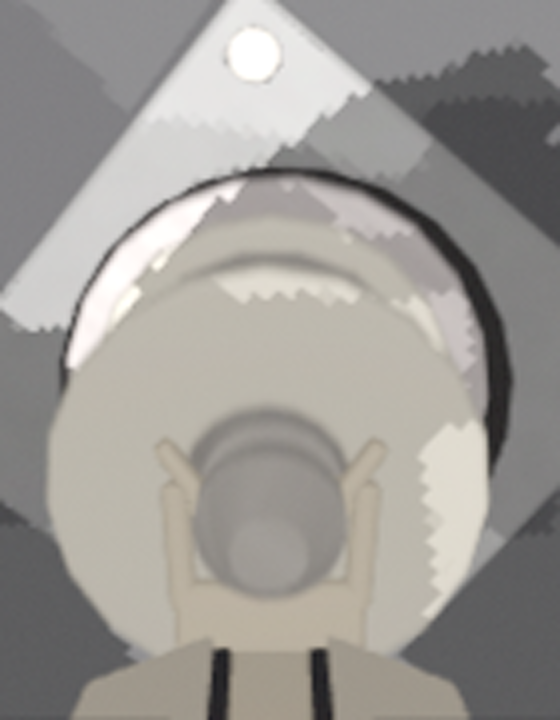

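```bash
python3 - <<'E'
from h import *
save('wrist','w12')
crop('w12',210,90,350,270,4,'m3')
E
python3 st.py
```

```text
[ 0.52735 -0.03373  0.11683] [-1.5877 -0.0258 -2.4706] Ftool [5.63 2.41 1.5 ] 0.009675262683706928
axis in tool [-0.019   0.0278  0.001 ] underside z 0.0871 [ 0.0258 -0.9995 -0.0169]
```

View pics/m3.png

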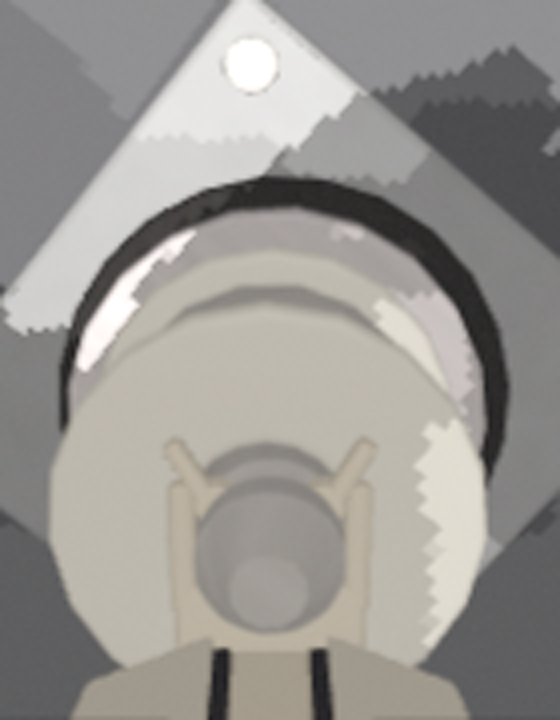

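The clip snapped: force fell from 12.9 N to about 6 N, and the arms are back to their unspread shape with the bumps beyond the groove's middle. I relax the mount before letting go.

>>> send_rows:
  motion:
    - [[0.001,0.0001,0,0],[0.002,0.0002,0,0],[0.003,0.0002,0,0],[0.003,0.0002,0,0]]

```text
time: 19.85
tool_pos: [0.5252, -0.0356, 0.1168]
tool_rot: [-1.587, -0.025, -2.471]
contact_force: [-1.3, -2.0, -0.2]
opening: 0.0095
```

```bash
python3 st.py;python3 - <<'E'
from h import *
from scipy.spatial.transform import Rotation as R
c=save('wrist','w13')
o=sensors.observe();M=R.from_euler('xyz',o['tool_rot']).as_matrix();T=o['tool_pos']
crop('w13',210,90,350,270,4,'n1')
np.savez('pics/pose13.npz',M=M,T=T)
E
python3 st.py
```

```text
[ 0.52518 -0.03555  0.11679] [-1.5874 -0.0253 -2.4707] Ftool [2.2  0.26 0.75] 0.009530877737460045
axis in tool [-0.0218  0.0277  0.0009] underside z 0.0871 [ 0.0253 -0.9995 -0.0166]
[ 0.52517 -0.03556  0.1168 ] [-1.5874 -0.0254 -2.4707] Ftool [1.98 0.93 1.04] 0.009669600867895192
axis in tool [-0.0218  0.0277  0.0009] underside z 0.0871 [ 0.0254 -0.9995 -0.0166]
```

View pics/n1.png

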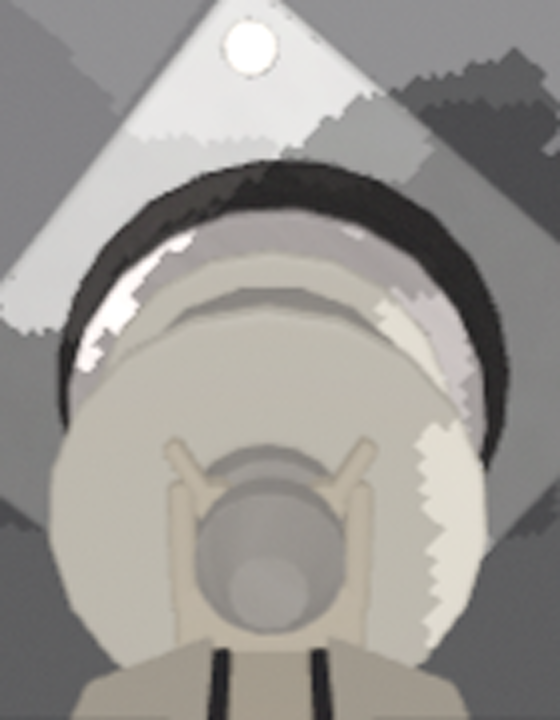

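Run:
```python
from h import *
c=load('w13');p=np.load('pics/pose13.npz');M,T=p['M'],p['T']
f=lambda u,v:(210+(u+.5)/4-.5,90+(v+.5)/4-.5)
zc=.0865+.004
for n,uv,z in [('sptop',(269,592),.1057),('upper shoulder rim centre',(270,557),.0977),('tipL',(172,443),zc),('tipR',(368,443),zc)]:
    q=onz(c,*f(*uv),z);t=M.T@(q-T);print(n,q.round(4),t.round(4))
```

```text
sptop [ 0.5436 -0.0207  0.1057] [-0.024   0.0105  0.    ]
upper shoulder rim centre [ 0.5443 -0.0201  0.0977] [-0.0251  0.0185  0.0001]
tipL [ 0.5461 -0.0038  0.0905] [-0.0368  0.0256 -0.0115]
tipR [ 0.5606 -0.0219  0.0905] [-0.0369  0.0252  0.0117]
```

>>> send_rows:
  motion:
    - [[0.0008,0.0001,0,0],[0.0016,0.0002,0,0],[0.0016,0.0002,0,0]]

```text
time: 20.2
tool_pos: [0.5242, -0.0365, 0.1167]
tool_rot: [-1.587, -0.025, -2.471]
contact_force: [-0.8, -0.8, -0.1]
opening: 0.0097
```

>>> send_rows:
  motion:
    - [[0,0,0,0],[0,0,0,0],[0,0,0,0],[0,0,0,0],[0,0,0,0]]
  gripper: 0.5

```text
time: 20.7
tool_pos: [0.5242, -0.0364, 0.1168]
tool_rot: [-1.587, -0.025, -2.471]
contact_force: [-0.2, -0.5, 0.4]
opening: 0.0438
```

>>> send_rows:
  motion:
    - [[0,-0.005,0,0],[0,-0.015,0,0],[0,-0.03,0,0],[0,-0.05,0,0],[0,-0.075,0,0],[0,-0.1,0,0],[0,-0.12,0,0],[0,-0.12,0,0]]

```text
time: 21.5
tool_pos: [0.5292, -0.0363, 0.2404]
tool_rot: [-1.582, -0.02, -2.471]
contact_force: [0.3, 0.6, -0.1]
opening: 0.046
```

>>> send_rows:
  motion:
    - [[0.03,0,0,0],[0.06,0,0,0],[0.08,0,0,0],[0.08,0,0,0]]

```text
time: 21.9
tool_pos: [0.4648, -0.0869, 0.2419]
tool_rot: [-1.583, -0.021, -2.473]
contact_force: [-0.8, 0.2, 0.4]
opening: 0.0461
```

```bash
python3 st.py;python3 - <<'E'
from h import *
c=save('wrist','w14');save('side','d14');save('scene','s14')
crop('d14',220,170,330,260,7,'o1');crop('s14',220,150,330,250,7,'o2')
E
```

```text
[ 0.46484 -0.08695  0.24187] [-1.5825 -0.0212 -2.4728] Ftool [ 0.54 -0.34 -0.69] 0.046105522790085736
axis in tool [-0.1035  0.1512 -0.0007] underside z 0.2122 [ 0.0212 -0.9997 -0.0117]
```

View pics/w14.png

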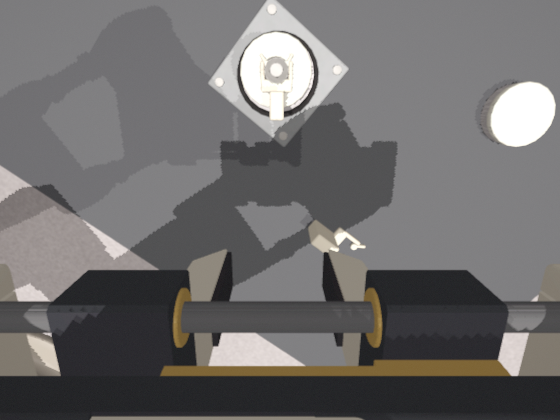

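View pics/o1.png

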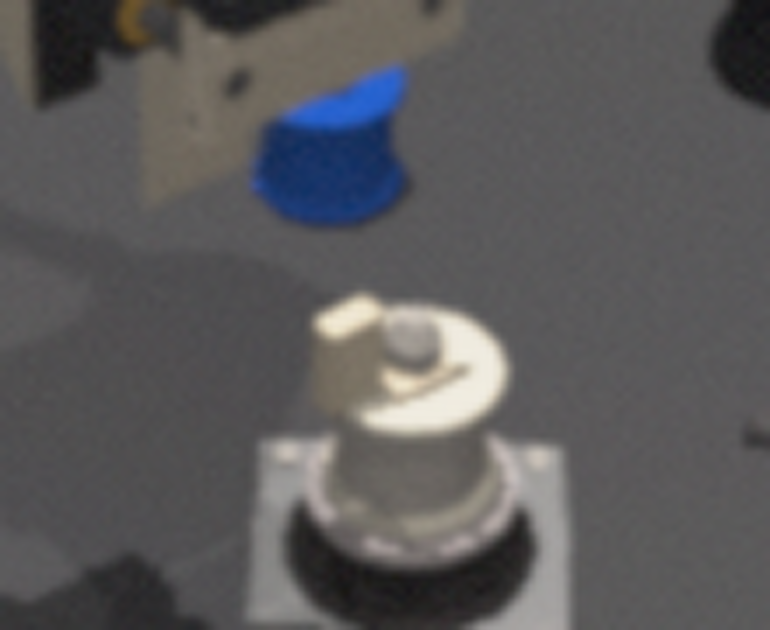

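View pics/o2.png

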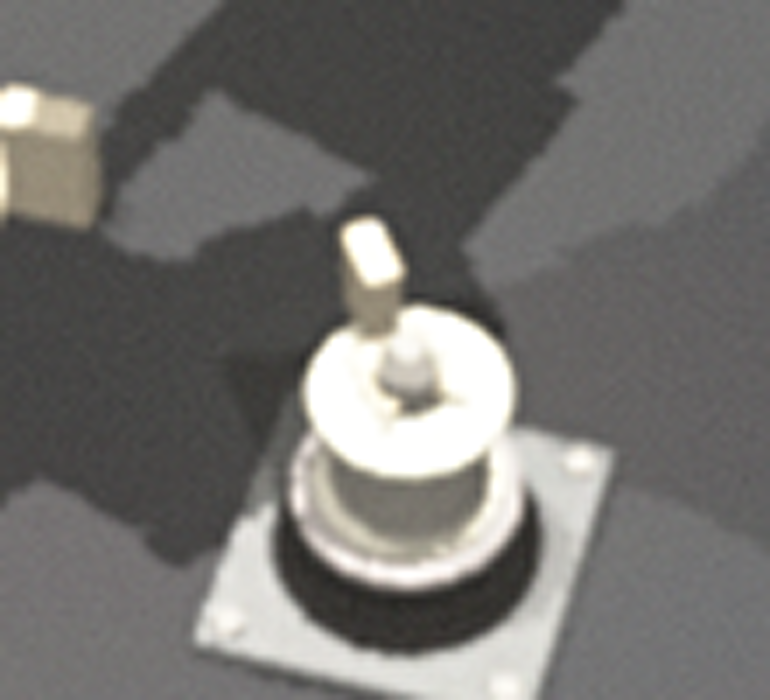

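Run:
```python
from h import *
crop('w14',235,25,320,130,7,'p1')
```

```text
(no output)
```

View pics/p1.png

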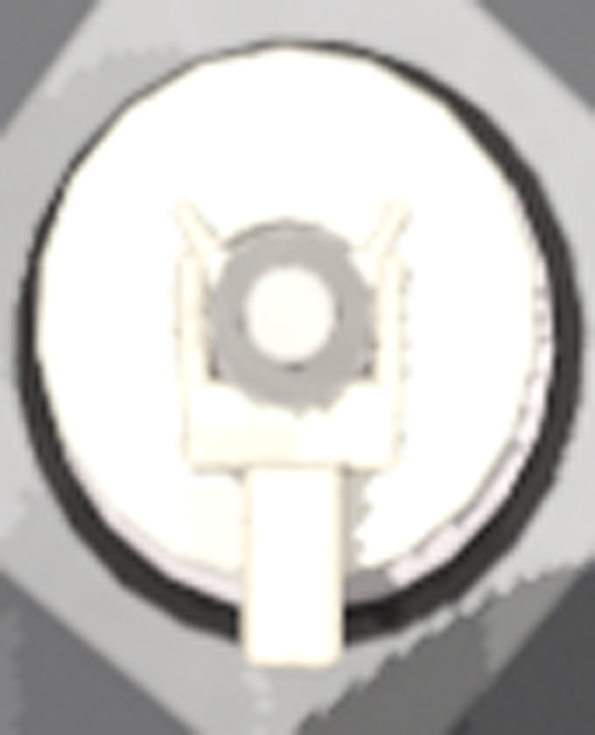

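```bash
python3 -c "
from h import *
print(sensors.observe()['time']);print(hand_in())"
```

```text
22.05
the job is handed in; nothing more can be done
None
```

The job is handed in at 22 s of the 58 s allowed. The white reel sits flat on the plate with the small clip snapped home above it.

- **Reel:** I lowered it over the spindle until its weight came off at an underside height of about 39.8 mm (nominal 40 mm), then let go. Afterwards the side and scene pictures showed it flat and concentric with the spindle.
- **Clip:** I picked the smaller of the two by its measured width, about 25 mm against 36 mm. I pushed it into the groove with readings up to 12.9 N, and the force then fell to about 6 N as it snapped. I relaxed the mount to about 1 N before opening the gripper.
- **Last checks:** In the final wrist picture the clip tips are about 12 mm ahead of the spindle's axis (12 mm expected). The shoulder overlaps the throat by about 2.7 mm (3 mm expected), so the clip is home within measuring error. The gripper was open and clear of everything.
- **Small disagreement:** While pushing, position and force put the axis 23.3 mm ahead of the gripper against about 25 mm expected. The pictures gave about 24.4 mm, which is within calibration.
- **Tool tilt:** The tool tilted up to 0.02 rad further nose-down during the push. I raised the clip to make up for it and saw no sign of it catching.

I did not touch the cutters, tin, tip cleaner, blue reel or larger clip.

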